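# Put the paint jar back on the revolving stand, bring it to the front and hold it there

### The job

The small paint jar standing by itself on the desk belongs in the empty saucer of the revolving jar stand: set it there, upright, and turn the stand until this jar is squarely at the front, in line with the middle notch of the brush rest. Then keep hold of the wooden handle so that the stand stays still: the program finishes while still holding it, with the hand off the jar. Do not tip any jar, and leave the other things on the desk where they are.

Things in the scene. Friction and masses are not known exactly. Their poses are not given: they have to be found in the camera images.
- jar_mid (a point): Centre (on the axis, 34 mm above its foot) of the loose small paint jar that goes on the stand: grey plastic body 49 mm in diameter up to 42 mm above its foot, paper label, white screw cap 44 mm in diameter (the top 16 mm); 68 mm tall, about 0.13 kg. It stands upright on the desk, left or right of the stand.
- stand_base: Fixed pale wood base board of the stand, 220 mm wide, 16 mm thick. Origin on the desk on the turning axis; its -x axis points to the FRONT of the stand, where a wooden brush rest (rail 180 mm long, 42 mm high, 185 mm in front of the axis) has three notches: the middle one straight in front of the axis (y = 0), a brush lying in each outer one. z up. Its place and yaw on the desk vary.
- empty_saucer (a point): Centre of the cork floor of the one empty saucer, 56 mm above the desk, 105 mm from the turning axis: a white steel dish with a floor 54 mm across and a flaring rim 12 mm higher, 60 mm across inside, 66 outside; the jar's foot comes to this point. Four such saucers stand a quarter turn apart on arms, the others carry jars. Turns with the stand.
- handle: Wooden bar handle on top of the stand's column (16 mm in diameter). Origin: centre of the bar, on the turning axis, 152 mm above the desk. Bar 90 mm along its y, 18 mm wide along its x, 20 mm high; its -x axis points to the empty saucer. It turns either way without stops or detents against 0.04 N m plus 0.2 N m per rad/s, and stays where it is left.
- stand_jar_a_mid (a point): Centre (34 mm above its foot) of a loose jar, 49 mm in diameter and 68 mm tall, standing in the saucer a quarter turn counter-clockwise, seen from above, from the empty one; its top is about 124 mm above the desk.
- stand_jar_b_mid (a point): Centre (29 mm above its foot) of a loose jar, 49 mm in diameter and 58 mm tall, in the saucer opposite the empty one.
- stand_jar_c_mid (a point): Centre (31 mm above its foot) of a loose narrow-necked bottle, 47 mm in diameter and 62 mm tall, in the saucer a quarter turn clockwise, seen from above, from the empty one.
- big_jar_mid (a point): Centre (52.5 mm above its foot) of a bystander: a big paint jar of 74 mm diameter, 105 mm tall, standing on the desk on the other side of the stand from the small jar.
- spool: Bystander: wooden thread spool, 32 mm in diameter, 34 mm tall, upright; origin under its centre.
- tube: Bystander: aluminium paint tube lying flat, 126 mm long along its x, 46 mm wide, 24 mm high; origin under its middle.
- sharpener: Bystander: pencil sharpener, 30 mm square, 42 mm high; origin under its centre.
- eraser: Bystander: white eraser lying flat, 45 x 22 mm, 14 mm high; origin under its centre.
Things that resemble listed ones, but are neither listed nor needed, are in the scene too. What is shaped like the part that bears jar_mid but orange, purple or red is not meant.

How it is judged (in metres and radians):
On the way:
1. the small jar stands upright in the empty saucer, let go (distance between jar_mid and empty_saucer below 0.038 m and horizontal distance between jar_mid and empty_saucer below 0.01 m and angle between jar_mid's own z axis and vertical below 0.1 rad and contact force between the fingers and jar below 0.3 N), for 0.2 s.
At the end, for the whole second after the job is handed in: Small jar upright (6 deg), untouched, on the floor of the once empty saucer (10 mm), and within 16 mm sideways (9 deg of turn) of the line from the axis to the middle notch; other three jars still stand in their saucers; fingers hold the handle (over 1.5 N) and the stand is at rest (all of step 1 and contact force between the arm and jar below 0.3 N and x of jar_mid in the frame of stand_base below -0.08 m and y of jar_mid in the frame of stand_base between -0.016 and 0.016 m and contact force between the fingers and handle above 1.5 N and angular speed of handle below 0.05 rad/s and angle between each of stand_jar_a_mid, stand_jar_b_mid, stand_jar_c_mid's own z axis and vertical below 0.15 rad and height (world z) of stand_jar_a_mid above 0.083 m and height (world z) of stand_jar_b_mid above 0.079 m and height (world z) of stand_jar_c_mid above 0.081 m); the arm keeps its last pose, push and grip.
It fails at once if a jar is tipped over (angle between any of jar_mid, stand_jar_a_mid, stand_jar_b_mid, stand_jar_c_mid, big_jar_mid's own z axis and vertical above 0.7 rad).
It fails at once if another thing on the desk is moved by more than 30 mm (distance of any of big_jar_mid, spool, tube, sharpener, eraser from where it was at the start of the episode above 0.03 m).
It also fails if it takes over 72 s, if anything falls off the work surface, if the arm or the gripper's body presses on something with over 40 N, if the wrist force passes 120 N, or if a joint passes its speed limit or range.

### The arm

A 7-joint arm with a two-finger parallel gripper is mounted at the origin on the work surface. World frame = base frame: x ahead of the robot, y to its left, z up, the work surface at z = 0. Lengths are in m, angles in degrees, forces in N, time in s.
With the tool pointing down it reaches from about 0.425 to 0.825 m from the base axis. Payload 3.6 kg.
Tool frame: the origin (TCP) lies at the very end of the fingers, on their centre line; the grasp point (between the pads) lies behind it (robot.pinch_z is the x of the grasp point in the tool frame, in m); x points along the fingers, y is the direction in which the jaws open and shut, and the axes are right-handed (so a half turn about x gives the same grasp; the last joint's range is limited). The gripper opens to 85 mm and grips with 20 to 120 N. Pads are 22 mm wide; open, the fingers measure 114 mm over their backs; the gripper's body (76 mm by 85 mm) begins 54 mm behind the grasp point. The pads swing forward as they close: fully open they stand 13 mm farther back than shut.
Start: joints at [-65.117, 35.231, -0.722, 81.555, 0.464, 63.22, -2.315], TCP at [0.289, 0.582, 0.231] pointing down, gripper open.
Joint ranges: [-178.69, 178.69], [-17.37, 117.87], [-77.05, 75.6], [15.02, 138.74], [-78.02, 258.01], [0.78, 113.62], [-162.83, 162.83]. Speed limits (degrees/s): [159.86, 159.86, 180, 180, 180, 180, 180].

### API

Orientations are given as a 3x3 rotation matrix whose columns are the frame's x, y, z axes.
In Python, from station import robot gives the robot as it stands. The module is installed in compiled form; this text tells all that it offers.
- The arm moves only by the tool carry_out, never from a script. Its argument "targets" is a list of rows, each a list of 3 entries, a list of its own where there are three numbers: the shift along the tool's x, y, z in units of 30 mm (1.0 is 30 mm), then the turn, a rotation vector about the tool's x, y, z in units of 6 degrees (1.0 is 6 degrees), then the opening, from 0 (shut) to 1 (fully open). A call has 1 to 10 rows; each row is the pose to reach, as a shift and turn from the pose measured when the call began, along the tool's axes at that moment; what a row does not reach only later rows make up. A row lasts 1/12 s, in which the tool goes at most 41.7 mm and 7.16 degrees, less where a joint would pass 70% of its speed; a pose out of reach is approached as far as the arm can. A call with a gripper value outside its range is refused whole. The fingers move at their own pace and stop on an object; "grip_force" is the grip in N (left out, the last holds). Time passes only in rows, so rows that repeat a pose let the fingers close. It gives the time, the measured TCP pose, the force and the opening at its end, in the units of the state.
- robot.read_state(): the state, without advancing time (a new reading comes with each control period).
- robot.snapshot(name): name is "scene" or "side" or "wrist"; returns the picture (400x640x3 uint8, blue, green, red); there is no depth.
- robot.get_calibration(name): a dict with "fx", "fy", "cx", "cy" (pixels), "R" (3x3) and "t" (3): a world point X has camera coordinates R X + t. Camera axes: x right, y down, z forward; pixel columns grow to the right and rows downward; lengths in m; the calibration is good to about 2 mm. A picture is of the moment at which its call begins: read the wrist's pose just before it. get_calibration takes no time and is no camera call; for the wrist camera it gives the pose at the moment of the call.
- robot.sign_off(): hands the job in, once; it reports no verdict.
The state is a dict: "time_s": time; "joint_pos": joint angles; "qvel": joint speeds; "joint_torque": joint torques, N m; "tool_pos": TCP position; "orientation": TCP orientation; "force": force on the tool from outside, world axes, zero at the start; "wrist_torque": the same for the moment, N m; "gripper_width": finger opening in m.
Only numpy, scipy, OpenCV 4.12 (cv2) and the standard library are available. Lean on these libraries where they do the work, as an engineer would, in place of code of your own. Each camera call takes 0.05 s, during which the arm holds its last target.

## Working session

There is one attempt and no reset: what is moved stays moved. The work goes in short steps, Python scripts to look and compute and a tool call to move; the robot and the scene stay as the last step left them, time stands still between calls to the robot, and variables do not carry over. Pictures are saved under pics/ and viewed, and the job is handed in when it is done.

Besides the shell and the picture viewer there is one more tool, called after ">>>" by a JSON object that holds its "name" and its "arguments". carry_out: Moves the arm, as the interface text tells. Its arguments: {"type":"object","properties":{"targets":{"type":"array","items":{"type":"array"}},"grip_force":{"type":"number"}},"required":["targets"]}

```bash
mkdir -p pics; python3 - <<'E'
from station import robot
import cv2,numpy as np
print(robot.read_state()); print(robot.pinch_z)
for n in("scene","side","wrist"):
    c=robot.get_calibration(n); print(n,c)
    cv2.imwrite(f"pics/{n}0.png",robot.snapshot(n))
E
```

```text
{'time_s': 0.0, 'joint_pos': array([-65.11678044,  35.28972604,  -0.72386308,  81.64127939,
         0.46270985,  63.22051636,  -2.31422664]), 'qvel': array([-0.03988225,  0.05942436, -0.07755489, -0.02678813,  0.03912452,
        0.00655545, -0.07404918]), 'joint_torque': array([ 2.45953306e-04, -4.69214952e+01,  2.59655602e-01, -1.71031201e+01,
        1.01187784e-02,  9.65135026e-03,  3.01363329e-06]), 'tool_pos': array([0.28866314, 0.58152477, 0.23013296]), 'orientation': array([[-1.14806305e-03,  4.44587252e-01,  8.95734814e-01],
       [-2.32751089e-03,  8.95731790e-01, -4.44588735e-01],
       [-9.99996632e-01, -2.59524843e-03,  6.42509905e-06]]), 'force': array([-0.17638232, -0.72005899, -0.0379685 ]), 'wrist_torque': array([-0.00464686, -0.06650415, -0.01044586]), 'gripper_width': 0.08556615234285515}
-0.0187
scene {'fx': 361.9199031381891, 'fy': 361.9199031381891, 'cx': 323.6394419273916, 'cy': 199.0709368842373, 'R': array([[-0.71051906,  0.70352738,  0.01455647],
       [ 0.56017739,  0.57802176, -0.59337352],
       [-0.42586848, -0.41344899, -0.80479561]]), 't': array([ 0.37337687, -0.19946476,  1.2221768 ])}
side {'fx': 432.25092618032636, 'fy': 432.25092618032636, 'cx': 319.9978130401477, 'cy': 195.33608147574938, 'R': array([[ 0.70907016, -0.70504658,  0.01134978],
       [-0.41600647, -0.4312684 , -0.80059115],
       [ 0.56934886,  0.56295371, -0.59910349]]), 't': array([-0.39316944,  0.30159151,  0.93131169])}
wrist {'fx': 349.18089829239574, 'fy': 349.18089829239574, 'cx': 327.94908856223606, 'cy': 196.2699206962085, 'R': array([[ 0.44376021,  0.89614339, -0.001976  ],
       [ 0.85025529, -0.42033832,  0.31683062],
       [ 0.28309508, -0.14227692, -0.94848008]]), 't': array([-0.64883435, -0.04326043,  0.38044791])}
```

View pics/scene0.png

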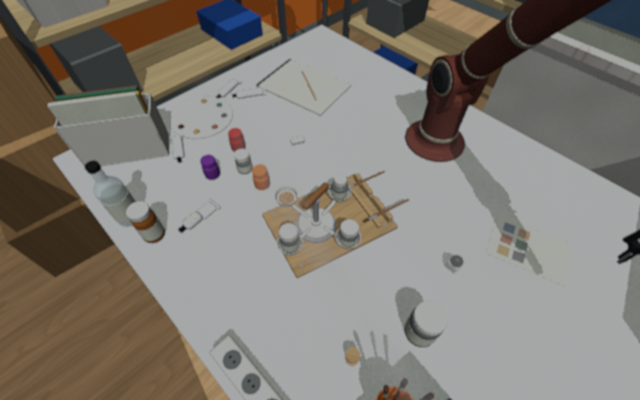

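View pics/side0.png

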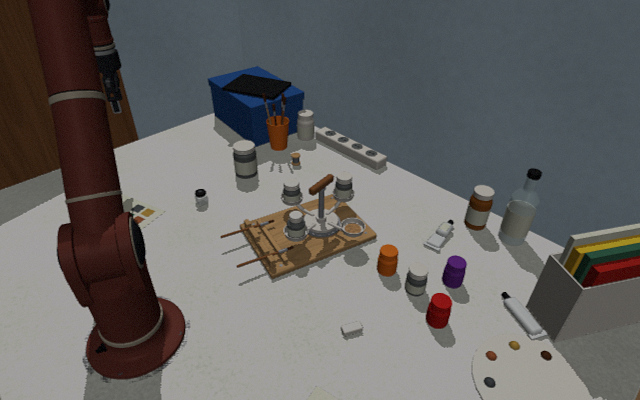

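View pics/wrist0.png

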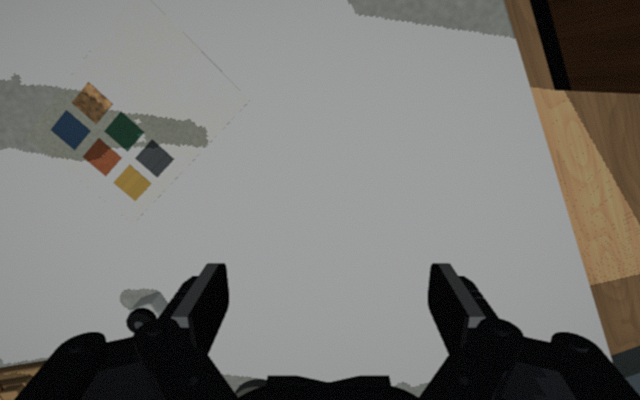

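The candidate jars are at these scene / side pixels: grey with white cap (243,161) / (417,279), red (236,139) / (439,310), purple (209,167) / (455,271), orange (261,177) / (388,260). Only the grey one fits the description. I'll confirm it in enlarged crops.

```bash
python3 - <<'E'
import cv2
a=cv2.imread("pics/scene0.png")[120:290,180:420]; cv2.imwrite("pics/sc.png",cv2.resize(a,None,fx=3.3,fy=3.3,interpolation=cv2.INTER_CUBIC))
a=cv2.imread("pics/side0.png")[150:345,215:475]; cv2.imwrite("pics/sd.png",cv2.resize(a,None,fx=3,fy=3,interpolation=cv2.INTER_CUBIC))
E
```

```text
(no output)
```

View pics/sc.png

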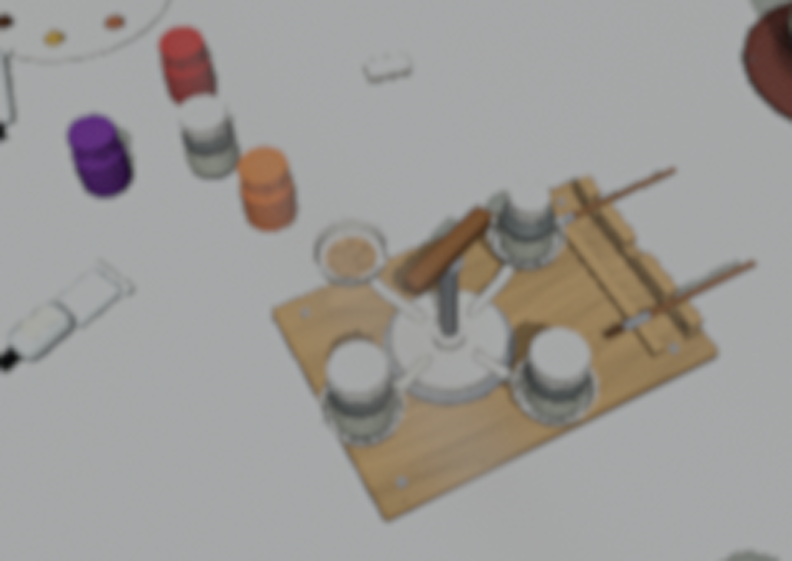

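View pics/sd.png

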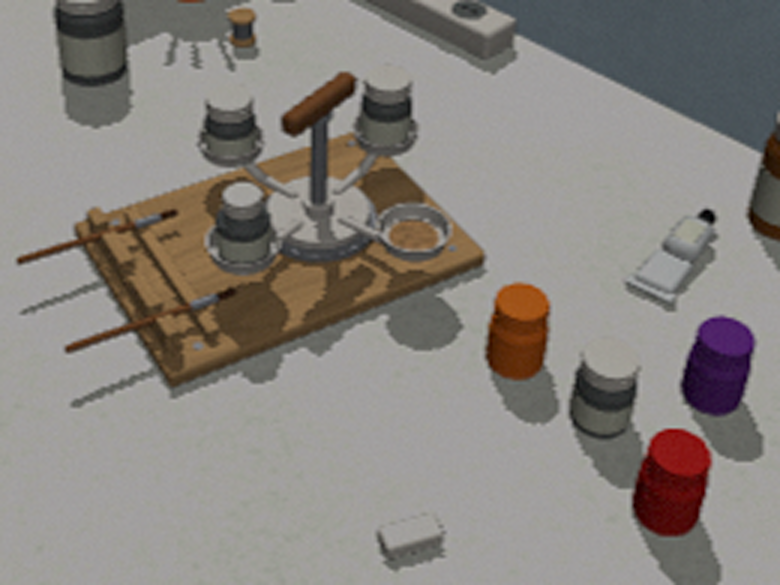

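Confirmed: the jar with the grey body and white cap, at scene crop (208,140) and side crop (605,390), stands between the orange, red and purple ones. Next I'll triangulate the points.

```bash
cat > h.py <<'E'
from station import robot
import numpy as np, cv2
def ray(n,uv,c=None):
    c=c or robot.get_calibration(n); R=np.array(c["R"]);t=np.array(c["t"])
    d=R.T@np.array([(uv[0]-c["cx"])/c["fx"],(uv[1]-c["cy"])/c["fy"],1]); return -R.T@t,d/np.linalg.norm(d)
def plane(n,uv,z,c=None):
    o,d=ray(n,uv,c); return o+d*(z-o[2])/d[2]
def proj(n,X,c=None):
    c=c or robot.get_calibration(n); p=np.array(c["R"])@X+c["t"]; return np.array([c["fx"]*p[0]/p[2]+c["cx"],c["fy"]*p[1]/p[2]+c["cy"]])
def tri(a,b):
    (o1,d1),(o2,d2)=ray("scene",a),ray("side",b)
    A=np.stack([d1,-d2],1); s=np.linalg.lstsq(A,o2-o1,rcond=None)[0]
    p,q=o1+s[0]*d1,o2+s[1]*d2; return (p+q)/2,np.linalg.norm(p-q)
E
python3 - <<'E'
from h import *
S=lambda u,v:(180+u/3.3,120+v/3.3)
D=lambda u,v:(215+u/3,150+v/3)
for nm,a,b,z in [("captop",(204,110),(610,356),.068),("foot",(213,163),(602,422),0),("saucer",(350,256),(415,236),.056),("handle",(449,250),(319,103),.152),
 ("jarA top",(360,366),(386,80),.124),("jarB top",(558,352),(230,100),.114),("jarC top",(530,198),(244,195),.118),
 ("orange top",(264,164),(522,300),.068),("red top",(183,42),(679,449),.068),("purple top",(93,131),(726,334),.068),
 ("basecorner L",(274,312),(484,260),.016),("far corner",(388,520),(350,132),.016),("near",(716,352),(77,230),.016),
 ("rail end R",(700,330),(95,210),.042),("rail end L",(590,180),(180,375),.042),("handle end1",(412,280),(291,122),.152),("handle end2",(486,216),(348,82),.152)]:
    p,e=tri(S(*a),D(*b)); print(nm,p.round(4),round(e,4),plane("scene",S(*a),z).round(3)[:2],plane("side",D(*b),z).round(3)[:2])
E
```

```text
captop [ 0.5355 -0.34    0.0686] 0.0026 [ 0.535 -0.339] [ 0.537 -0.34 ]
foot [ 0.5374 -0.3441 -0.0059] 0.0027 [ 0.539 -0.338] [ 0.534 -0.347]
saucer [ 0.5439 -0.132   0.0559] 0.0025 [ 0.543 -0.131] [ 0.545 -0.133]
handle [ 0.5295 -0.0265  0.1516] 0.0015 [ 0.529 -0.026] [ 0.53  -0.027]
jarA top [ 0.6321 -0.0129  0.1205] 0.0017 [ 0.633 -0.01 ] [ 0.629 -0.017]
jarB top [0.5155 0.0751 0.1101] 0.0012 [0.517 0.077] [0.512 0.07 ]
jarC top [ 0.4274 -0.0395  0.1144] 0.0033 [ 0.428 -0.037] [ 0.426 -0.044]
orange top [ 0.5368 -0.2531  0.0673] 0.0031 [ 0.536 -0.251] [ 0.538 -0.254]
red top [ 0.4958 -0.4267  0.0672] 0.0039 [ 0.495 -0.424] [ 0.497 -0.428]
purple top [ 0.6217 -0.3896  0.0673] 0.0039 [ 0.621 -0.387] [ 0.623 -0.391]
basecorner L [ 0.6084 -0.1623  0.0066] 0.0027 [ 0.611 -0.155] [ 0.601 -0.169]
far corner [0.6638 0.0527 0.0088] 0.009 [0.669 0.052] [0.653 0.049]
near [0.3678 0.1288 0.007 ] 0.0024 [0.372 0.132] [0.363 0.119]
rail end R [0.3786 0.113  0.0348] 0.0044 [0.381 0.116] [0.375 0.104]
rail end L [ 0.3123 -0.0746  0.0118] 0.0173 [ 0.327 -0.054] [ 0.301 -0.104]
handle end1 [ 0.537  -0.0214  0.1258] 0.0508 [ 0.567 -0.025] [ 0.493 -0.031]
handle end2 [ 0.5216 -0.0326  0.1814] 0.0526 [ 0.487 -0.029] [ 0.571 -0.022]
```

```bash
cat >> h.py <<'E'
def plan(pos,yaw):
    """yaw: world angle of the tool y axis, deg; tool x straight down"""
    from scipy.spatial.transform import Rotation as Ro
    s=robot.read_state(); R=np.array(s["orientation"]); y=np.radians(yaw)
    T=np.array([[0,np.cos(y),np.sin(y)],[0,np.sin(y),-np.cos(y)],[-1,0,0]])
    sh=R.T@(np.array(pos)-s["tool_pos"])/.03; rv=np.degrees(Ro.from_matrix(R.T@T).as_rotvec())/6
    print("t",round(s["time_s"],2),"pos",s["tool_pos"].round(4),"yaw",round(np.degrees(np.arctan2(R[1,1],R[0,1])),1),"w",round(s["gripper_width"],4),"F",s["force"].round(1),"j",s["joint_pos"].round(0))
    print("shift",sh.round(2),"turn",rv.round(2))
E
python3 -c "
from h import *
plan([.536,-.34,.2301],15)"
```

```text
t 0.15 pos [0.2888 0.5817 0.2304] yaw 63.6 w 0.0856 F [-0.3 -0.2  0.8] j [-65.  35.  -1.  82.   0.  63.  -2.]
shift [  0.06 -23.86  21.04] turn [8.1  0.01 0.02]
```

```bash
python3 -c "
from h import *
plan([.5,.25,.2401],40)"
```

```text
t 0.15 pos [0.2888 0.5817 0.2304] yaw 63.6 w 0.0856 F [-0.3 -0.2  0.8] j [-65.  35.  -1.  82.   0.  63.  -2.]
shift [-0.31 -6.77 11.22] turn [3.93 0.   0.02]
```

>>> {"name": "carry_out", "arguments": {"targets": [[[-0.1,-0.7,1.1],[0.4,0,0],1],[[-0.2,-1.4,2.3],[0.8,0,0],1],[[-0.3,-2.1,3.4],[1.2,0,0],1],[[-0.3,-2.8,4.5],[1.6,0,0],1],[[-0.3,-3.4,5.6],[2.0,0,0],1],[[-0.3,-4.1,6.8],[2.4,0,0],1],[[-0.3,-4.8,7.9],[2.8,0,0],1],[[-0.3,-5.4,9.0],[3.2,0,0],1],[[-0.3,-6.1,10.1],[3.6,0,0],1],[[-0.3,-6.8,11.2],[3.9,0,0],1]]}}

```text
time_s: 0.98
tool_pos: [0.4996, 0.248, 0.2397]
orientation: [[-0.001, 0.765, 0.644], [-0.002, 0.644, -0.765], [-1.0, -0.002, 0.001]]
force: [0.5, 0.3, 0.4]
gripper_width: 0.0852
```

```bash
python3 -c "
from h import *
plan([.525,-.05,.24],30)
plan([.536,-.34,.2],15)"
```

```text
t 0.98 pos [0.4996 0.248  0.2397] yaw 40.1 w 0.0852 F [0.5 0.3 0.4] j [-33.  27.   7.  97.  -4.  57.  15.]
shift [ 0.01 -5.75  8.14] turn [1.69 0.01 0.02]
t 0.98 pos [0.4996 0.248  0.2397] yaw 40.1 w 0.0852 F [0.5 0.3 0.4] j [-33.  27.   7.  97.  -4.  57.  15.]
shift [  1.36 -11.7   15.77] turn [4.19 0.01 0.02]
```

>>> {"name": "carry_out", "arguments": {"targets": [[[0,-0.7,1.0],[0.2,0,0],1],[[0,-1.4,2.0],[0.4,0,0],1],[[0,-2.1,3.0],[0.6,0,0],1],[[0,-2.8,4.0],[0.8,0,0],1],[[0,-3.5,5.0],[1.0,0,0],1],[[0,-4.2,6.0],[1.2,0,0],1],[[0,-4.9,7.0],[1.5,0,0],1],[[0,-5.7,8.1],[1.7,0,0],1],[[0,-5.7,8.1],[1.7,0,0],1],[[0,-5.7,8.1],[1.7,0,0],1]]}}

```text
time_s: 1.82
tool_pos: [0.5249, -0.0518, 0.2401]
orientation: [[-0.002, 0.87, 0.492], [-0.003, 0.492, -0.87], [-1.0, -0.003, 0.002]]
force: [-0.2, 1.7, -0.3]
gripper_width: 0.0854
```

```bash
python3 - <<'E'
from h import *
import json
c=robot.get_calibration("wrist"); json.dump({k:np.asarray(v).tolist() for k,v in c.items()},open("w1.json","w"))
cv2.imwrite("pics/w1.png",cv2.resize(robot.snapshot("wrist"),(800,500)))
plan([.536,-.34,.2],15)
E
```

```text
t 1.87 pos [ 0.525  -0.0489  0.2399] yaw 29.8 w 0.0857 F [-0.7  1.5  0.7] j [ -6.  24.  13. 101.  -6.  55.  39.]
shift [ 1.34 -4.5   8.6 ] turn [2.46 0.01 0.02]
```

View pics/w1.png

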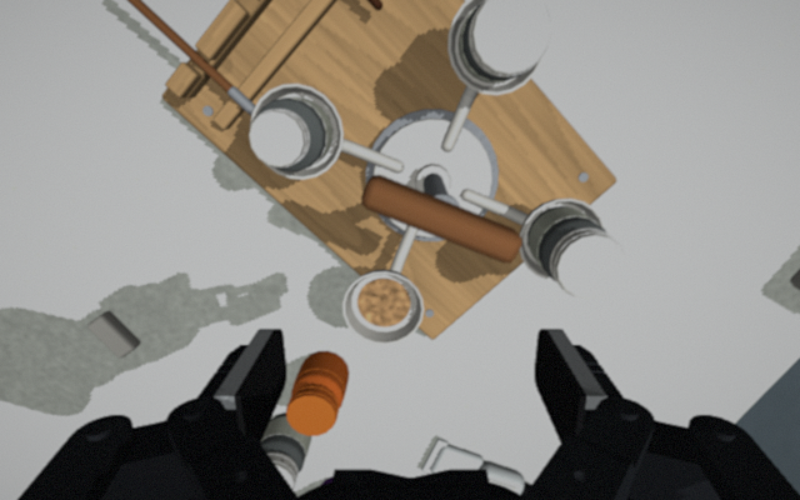

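The wrist picture shows the empty saucer's cork at (384,302), the bar from (372,194) to (516,248), and board corners at (165,95), (430,338) and (613,182). All pixels are on the 800-px scale.

```bash
python3 - <<'E'
from h import *
import json
c=json.load(open("w1.json"))
P=lambda u,v,z:plane("wrist",(u*.8,v*.8),z,c)
sa=P(384,302,.056);e1=P(376,194,.152);e2=P(513,245,.152)
print("saucer",sa,"bar",(e1+e2)/2,np.linalg.norm(e1-e2),np.degrees(np.arctan2(*(e2-e1)[[1,0]])))
h=P(444,219,.152);print("h",h)
ax=(e1+e2)/2
print(np.hypot(*(sa-ax)[:2]),np.degrees(np.arctan2(*(sa-ax)[[1,0]])))
a,b,d=P(165,95,.016),P(430,338,.016),P(613,182,.016)
for p,q in((a,b),(b,d)): print(p,q,np.linalg.norm(p-q),np.degrees(np.arctan2(*(q-p)[[1,0]])))
print(P(432,180,.016))
E
```

```text
saucer [ 0.5453188  -0.13070553  0.056     ] bar [ 0.53373105 -0.02651948  0.152     ] 0.0810067953360877 8.715407192311028
h [ 0.53259429 -0.02652746  0.152     ]
0.10482846462247782 -83.65355086566001
[ 0.31432519 -0.07540372  0.016     ] [ 0.60883011 -0.16062197  0.016     ] 0.30658652886844995 -16.13838368545415
[ 0.60883011 -0.16062197  0.016     ] [0.66739993 0.04494618 0.016     ] 0.21374912234731375 74.0968572579964
[ 0.53361009 -0.0290599   0.016     ]
```

>>> {"name": "carry_out", "arguments": {"targets": [[[0,-0.5,1.0],[0.3,0,0],1],[[0,-1.0,2.0],[0.6,0,0],1],[[0,-1.5,3.0],[0.9,0,0],1],[[0.2,-2.0,4.0],[1.2,0,0],1],[[0.4,-2.5,5.0],[1.5,0,0],1],[[0.6,-3.0,6.0],[1.8,0,0],1],[[0.8,-3.6,7.0],[2.1,0,0],1],[[1.1,-4.1,7.8],[2.3,0,0],1],[[1.3,-4.5,8.6],[2.5,0,0],1],[[1.3,-4.5,8.6],[2.5,0,0],1]]}}

```text
time_s: 2.7
tool_pos: [0.534, -0.3449, 0.1993]
orientation: [[-0.005, 0.968, 0.249], [-0.005, 0.249, -0.968], [-1.0, -0.007, 0.003]]
force: [-0.5, -0.5, 1.0]
gripper_width: 0.0855
```

```bash
python3 - <<'E'
from h import *
import json
robot.snapshot("side")
c=robot.get_calibration("wrist"); json.dump({k:np.asarray(v).tolist() for k,v in c.items()},open("w2.json","w"))
cv2.imwrite("pics/w2.png",cv2.resize(robot.snapshot("wrist"),(800,500)))
plan([.536,-.34,.1],15)
E
```

```text
t 2.8 pos [ 0.5363 -0.3388  0.2004] yaw 14.8 w 0.0851 F [ 1.3  0.4 -0.1] j [ 21.  36.  17.  87. -11.  59.  55.]
shift [ 3.35 -0.01  0.04] turn [-0.03 -0.01  0.03]
```

View pics/w2.png

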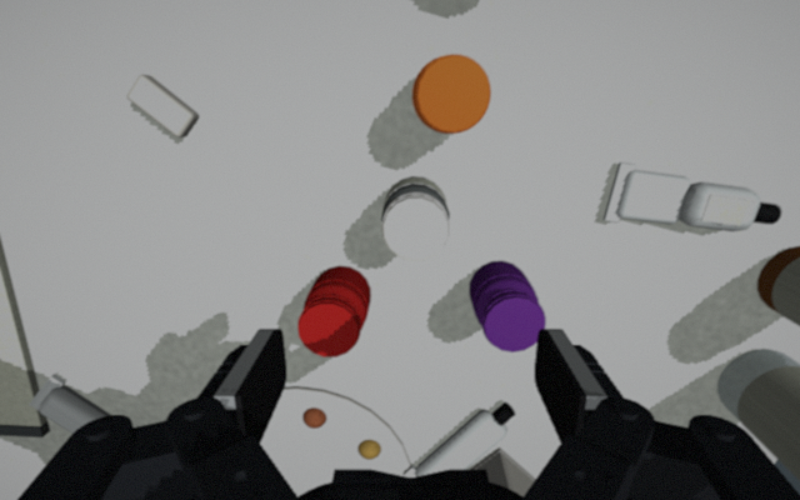

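```bash
python3 - <<'E'
from h import *
import json
c=json.load(open("w2.json"))
P=lambda u,v,z:plane("wrist",(u*.8,v*.8),z,c)
for n,u,v in(("jar",416,227),("orange",452,94),("red",329,328),("purple",514,321)): print(n,P(u,v,.068))
print(np.linalg.norm(P(382,224,.068)-P(449,224,.068)))
plan([.537,-.34,.017],15)
E
```

```text
jar [ 0.53902414 -0.33897702  0.068     ]
orange [ 0.53853017 -0.25404706  0.068     ]
red [ 0.49853975 -0.42668837  0.068     ]
purple [ 0.62347386 -0.38789229  0.068     ]
0.04376775941314713
t 2.8 pos [ 0.5363 -0.3388  0.2004] yaw 14.8 w 0.0851 F [ 1.3  0.4 -0.1] j [ 21.  36.  17.  87. -11.  59.  55.]
shift [6.11 0.03 0.05] turn [-0.03 -0.01  0.03]
```

>>> {"name": "carry_out", "arguments": {"targets": [[[0.9,0,0],[0,0,0],1],[[1.8,0,0],[0,0,0],1],[[2.7,0.05,0.03],[0,0,0],1],[[3.5,0.05,0.03],[0,0,0],1],[[4.2,0.05,0.03],[0,0,0],1],[[4.8,0.05,0.03],[0,0,0],1],[[5.3,0.05,0.03],[0,0,0],1],[[5.8,0.05,0.03],[0,0,0],1],[[6.1,0.05,0.03],[0,0,0],1],[[6.1,0.05,0.03],[0,0,0],1]]}}

```text
time_s: 3.63
tool_pos: [0.5376, -0.3355, 0.0155]
orientation: [[-0.006, 0.966, 0.259], [0.004, 0.259, -0.966], [-1.0, -0.004, -0.006]]
force: [0.2, 0.3, 0.6]
gripper_width: 0.0852
```

```bash
python3 - <<'E'
from h import *
cv2.imwrite("pics/s3.png",cv2.resize(robot.snapshot("side")[180:380,280:520],None,fx=3,fy=3))
plan([.5375,-.3395,.017],15)
E
```

```text
t 3.68 pos [ 0.538  -0.3368  0.0168] yaw 15.0 w 0.0855 F [-0.5 -0.   0.4] j [ 23.  49.  13.  95. -16.  38.  59.]
shift [-0.01 -0.04  0.08] turn [-0.   -0.03  0.03]
```

View pics/s3.png

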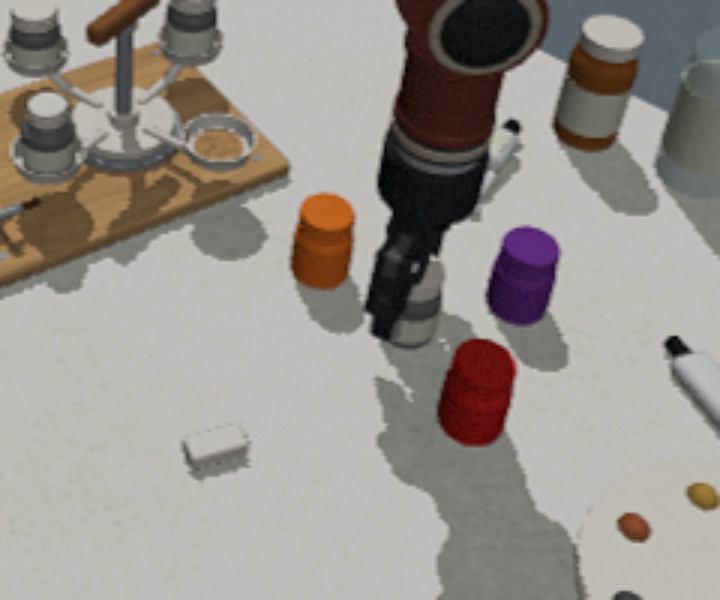

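The fingers straddle the jar (side crop (415,305)) and are clear of the orange and red ones, so I'll close.

>>> {"name": "carry_out", "arguments": {"targets": [[[0,0,0.08],[0,0,0],0.7],[[0,0,0.08],[0,0,0],0.6],[[0,0,0.08],[0,0,0],0.5],[[0,0,0.08],[0,0,0],0.4],[[0,0,0.08],[0,0,0],0.3],[[0,0,0.08],[0,0,0],0.3],[[0,0,0.08],[0,0,0],0.3],[[0,0,0.08],[0,0,0],0.3]], "grip_force": 30}}

```text
time_s: 4.35
tool_pos: [0.5393, -0.3396, 0.018]
orientation: [[-0.002, 0.966, 0.258], [0.002, 0.258, -0.966], [-1.0, -0.001, -0.002]]
force: [-0.9, 0.3, 6.1]
gripper_width: 0.0481
```

>>> {"name": "carry_out", "arguments": {"targets": [[[-0.2,0,0],[0,0,0],0.3],[[-0.6,0,0],[0,0,0],0.3],[[-1.2,0,0],[0,0,0],0.3],[[-2.0,0,0],[0,0,0],0.3],[[-2.8,0,0],[0,0,0],0.3],[[-3.6,0,0],[0,0,0],0.3],[[-4.3,0,0],[0,0,0],0.3],[[-4.7,0,0],[0,0,0],0.3],[[-4.8,0,0],[0,0,0],0.3],[[-4.8,0,0],[0,0,0],0.3]]}}

```text
time_s: 5.18
tool_pos: [0.5397, -0.3399, 0.1628]
orientation: [[-0.001, 0.966, 0.258], [0.001, 0.258, -0.966], [-1.0, -0.0, -0.001]]
force: [-0.7, -0.2, -2.0]
gripper_width: 0.0478
```

```bash
python3 - <<'E'
from h import *
cv2.imwrite("pics/s4.png",cv2.resize(robot.snapshot("side")[100:300,280:520],None,fx=3,fy=3))
plan([.5445,-.132,.16],15)
E
```

```text
t 5.23 pos [ 0.5391 -0.3394  0.1615] yaw 15.0 w 0.0479 F [-0.3 -0.  -2.6] j [ 21.  39.  16.  89. -12.  54.  56.]
shift [ 0.07  1.96 -6.63] turn [-0.   -0.03  0.02]
```

View pics/s4.png

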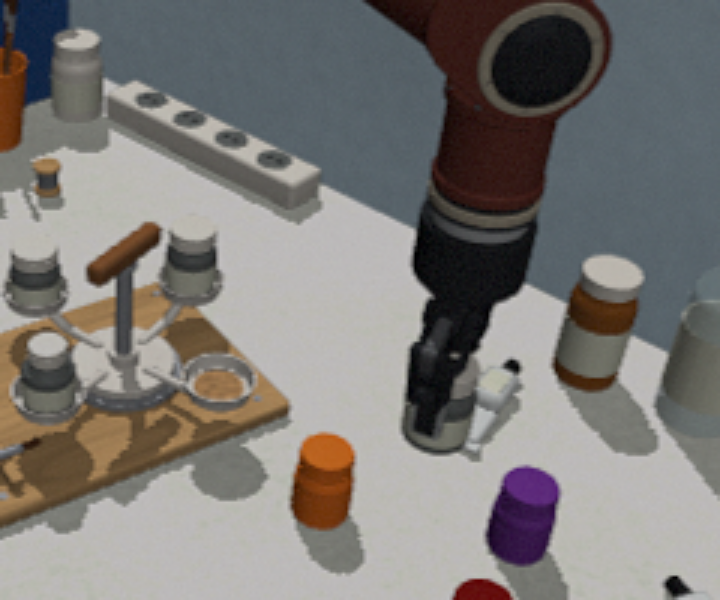

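```bash
python3 -c "
from h import *
plan([.545,-.131,.14],15)"
```

```text
t 5.23 pos [ 0.5391 -0.3394  0.1615] yaw 15.0 w 0.0479 F [-0.3 -0.  -2.6] j [ 21.  39.  16.  89. -12.  54.  56.]
shift [ 0.73  1.99 -6.66] turn [-0.   -0.03  0.02]
```

>>> {"name": "carry_out", "arguments": {"targets": [[[0,0.15,-0.5],[0,0,0],0.3],[[0,0.4,-1.3],[0,0,0],0.3],[[0,0.7,-2.3],[0,0,0],0.3],[[0,1.0,-3.3],[0,0,0],0.3],[[0,1.3,-4.3],[0,0,0],0.3],[[0.2,1.6,-5.2],[0,0,0],0.3],[[0.4,1.8,-6.0],[0,0,0],0.3],[[0.6,1.95,-6.5],[0,0,0],0.3],[[0.73,1.99,-6.66],[0,0,0],0.3],[[0.73,1.99,-6.66],[0,0,0],0.3]]}}

```text
time_s: 6.07
tool_pos: [0.5438, -0.1285, 0.1378]
orientation: [[-0.008, 0.965, 0.262], [0.004, 0.262, -0.965], [-1.0, -0.006, -0.006]]
force: [-0.4, 0.6, -1.5]
gripper_width: 0.0479
```

```bash
python3 - <<'E'
from h import *
robot.snapshot("wrist")
cv2.imwrite("pics/s5.png",cv2.resize(robot.snapshot("side")[130:270,270:450],None,fx=4,fy=4,interpolation=cv2.INTER_CUBIC))
cv2.imwrite("pics/c5.png",cv2.resize(robot.snapshot("scene")[110:260,210:400],None,fx=4,fy=4,interpolation=cv2.INTER_CUBIC))
plan([.545,-.131,.074],15)
E
```

```text
t 6.22 pos [ 0.5448 -0.1332  0.1399] yaw 14.8 w 0.0479 F [ 1.3  0.1 -0.3] j [  1.  34.  17. 103. -13.  45.  39.]
shift [ 2.2   0.03 -0.07] turn [-0.03 -0.02  0.03]
```

View pics/s5.png

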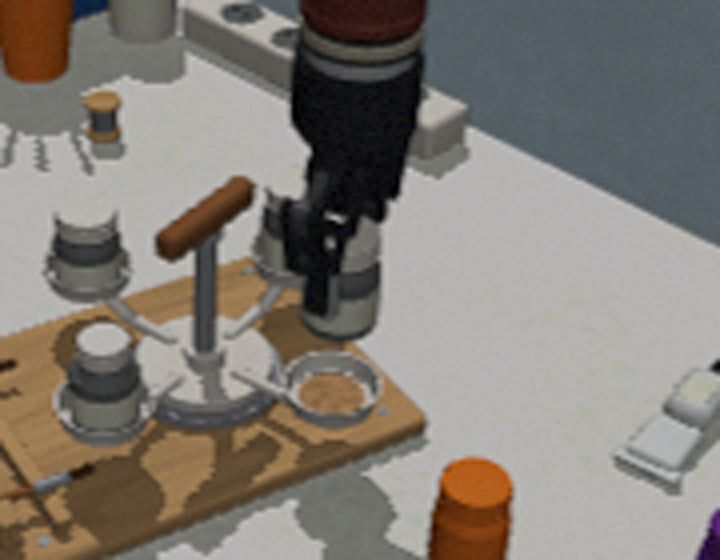

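View pics/c5.png

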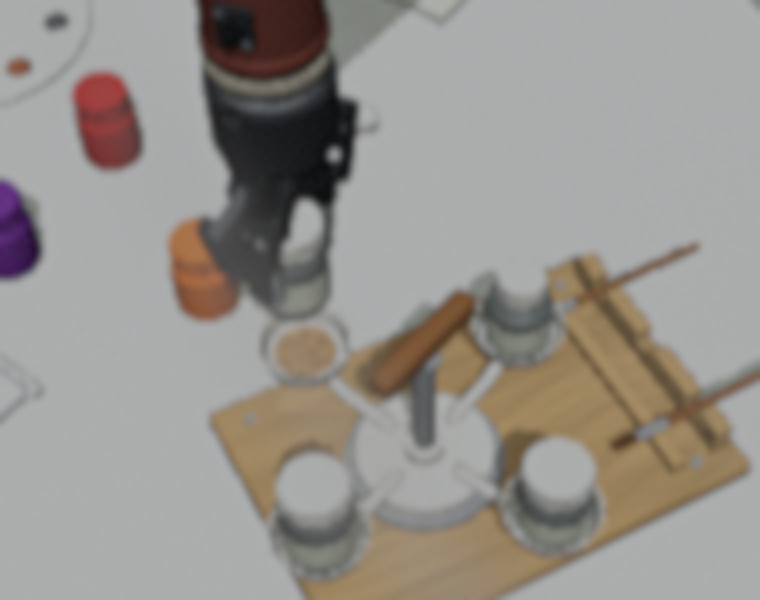

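```bash
python3 - <<'E'
from h import *
for n,(u0,v0) in(("side",(270,130)),("scene",(210,110))):
  for p in((.545,-.131,.056),(.5448,-.1325,.122),(.5448,-.1325,.19)):
    print(n,p,((proj(n,np.array(p))-[u0,v0])*4).round(0))
E
```

```text
side (0.545, -0.131, 0.056) [331. 393.]
side (0.5448, -0.1325, 0.122) [339. 316.]
side (0.5448, -0.1325, 0.19) [346. 228.]
scene (0.545, -0.131, 0.056) [302. 352.]
scene (0.5448, -0.1325, 0.122) [294. 290.]
scene (0.5448, -0.1325, 0.19) [286. 221.]
```

>>> {"name": "carry_out", "arguments": {"targets": [[[0.3,0.02,-0.07],[0,0,0],0.3],[[0.7,0.02,-0.07],[0,0,0],0.3],[[1.1,0.02,-0.07],[0,0,0],0.3],[[1.4,0.02,-0.07],[0,0,0],0.3],[[1.7,0.02,-0.07],[0,0,0],0.3],[[1.9,0.02,-0.07],[0,0,0],0.3],[[2.0,0.02,-0.07],[0,0,0],0.3],[[2.1,0.02,-0.07],[0,0,0],0.3],[[2.15,0.02,-0.07],[0,0,0],0.3],[[2.15,0.02,-0.07],[0,0,0],0.3]]}}

```text
time_s: 7.05
tool_pos: [0.5447, -0.131, 0.0754]
orientation: [[-0.003, 0.967, 0.256], [0.001, 0.256, -0.967], [-1.0, -0.003, -0.001]]
force: [0.3, 0.2, -1.9]
gripper_width: 0.0477
```

```bash
python3 - <<'E'
from h import *
cv2.imwrite("pics/s6.png",cv2.resize(robot.snapshot("side")[150:250,310:410],None,fx=6,fy=6,interpolation=cv2.INTER_CUBIC))
cv2.imwrite("pics/c6.png",cv2.resize(robot.snapshot("scene")[130:260,210:400],None,fx=4,fy=4,interpolation=cv2.INTER_CUBIC))
plan([.545,-.131,.073],15)
E
```

```text
t 7.15 pos [ 0.5449 -0.131   0.0758] yaw 14.8 w 0.0478 F [ 0.5 -0.3 -1.2] j [  2.  40.  14. 106. -15.  37.  41.]
shift [ 0.09  0.   -0.  ] turn [-0.03 -0.01  0.02]
```

View pics/s6.png

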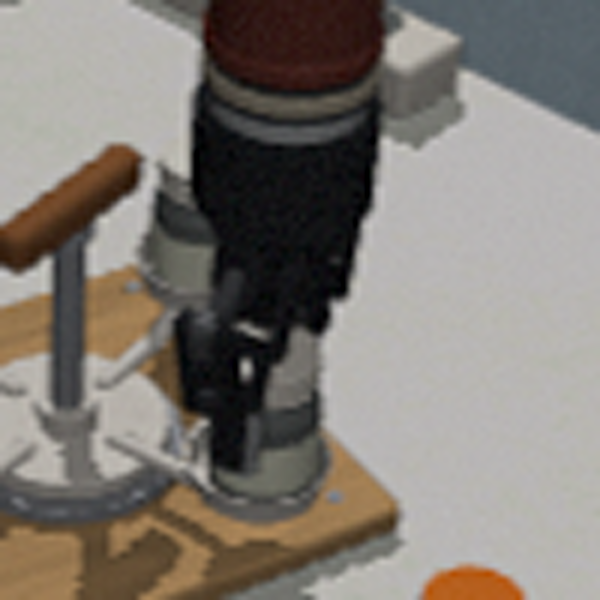

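View pics/c6.png

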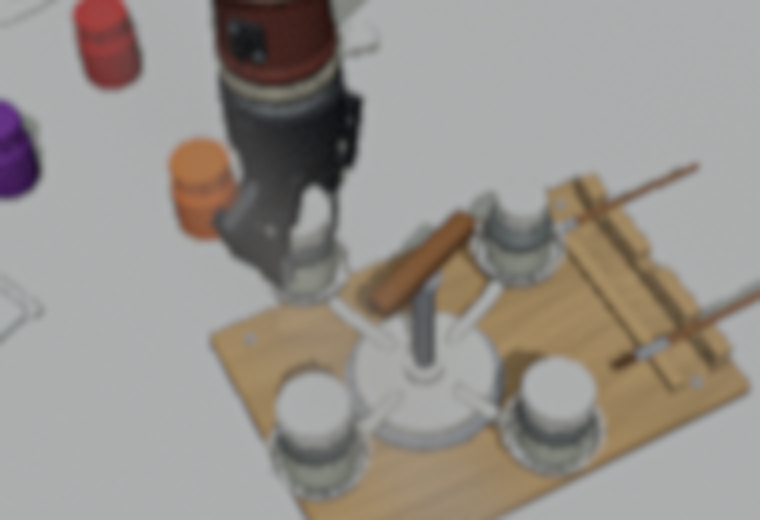

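>>> {"name": "carry_out", "arguments": {"targets": [[[0.04,0,0],[0,0,0],0.3],[[0.08,0,0],[0,0,0],0.3],[[0.1,0,0],[0,0,0],0.3],[[0.1,0,0],[0,0,0],0.3]]}}

```text
time_s: 7.48
tool_pos: [0.5458, -0.1312, 0.074]
orientation: [[-0.0, 0.967, 0.256], [0.0, 0.256, -0.967], [-1.0, -0.0, -0.0]]
force: [0.1, 0.6, 3.8]
gripper_width: 0.0476
```

>>> {"name": "carry_out", "arguments": {"targets": [[[0,0,0],[0,0,0],0.6],[[0,0,0],[0,0,0],0.65],[[0,0,0],[0,0,0],0.7],[[0,0,0],[0,0,0],0.8],[[0,0,0],[0,0,0],0.9],[[0,0,0],[0,0,0],1],[[0,0,0],[0,0,0],1],[[0,0,0],[0,0,0],1]]}}

```text
time_s: 8.15
tool_pos: [0.5458, -0.1311, 0.0739]
orientation: [[-0.0, 0.967, 0.256], [0.0, 0.256, -0.967], [-1.0, -0.0, -0.001]]
force: [-0.4, 0.6, -0.6]
gripper_width: 0.0855
```

>>> {"name": "carry_out", "arguments": {"targets": [[[-0.3,0,0],[0,0,0],1],[[-0.8,0,0],[0,0,0],1],[[-1.4,0,0],[0,0,0],1],[[-2.2,0,0],[0,0,0],1],[[-3.0,0,0],[0,0,0],1],[[-3.8,0,0],[0,0,0],1],[[-4.6,0,0],[0,0,0],1],[[-5.4,0,0],[0,0,0],1],[[-5.4,0,0],[0,0,0],1]]}}

```text
time_s: 8.9
tool_pos: [0.5486, -0.1325, 0.2418]
orientation: [[0.01, 0.967, 0.256], [-0.002, 0.256, -0.967], [-1.0, 0.01, 0.005]]
force: [0.8, -0.3, -0.0]
gripper_width: 0.0854
```

```bash
python3 - <<'E'
from h import *
import json
robot.snapshot("scene")
c=robot.get_calibration("wrist"); json.dump({k:np.asarray(v).tolist() for k,v in c.items()},open("w7.json","w"))
cv2.imwrite("pics/w7.png",cv2.resize(robot.snapshot("wrist"),(800,500)))
cv2.imwrite("pics/s7.png",cv2.resize(robot.snapshot("side")[150:250,260:400],None,fx=5,fy=5,interpolation=cv2.INTER_CUBIC))
plan([.532,-.027,.235],97)
E
```

```text
t 9.05 pos [ 0.5455 -0.1311  0.2361] yaw 14.8 w 0.0851 F [ 0.1  0.1 -1. ] j [ -1.  28.  19.  97. -10.  57.  36.]
shift [ 0.04  0.46 -3.47] turn [-1.369e+01 -1.000e-02 -0.000e+00]
```

View pics/w7.png

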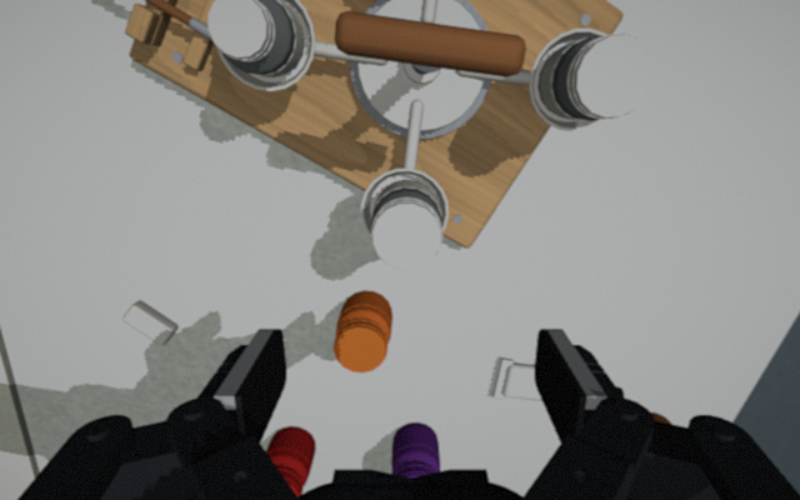

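View pics/s7.png

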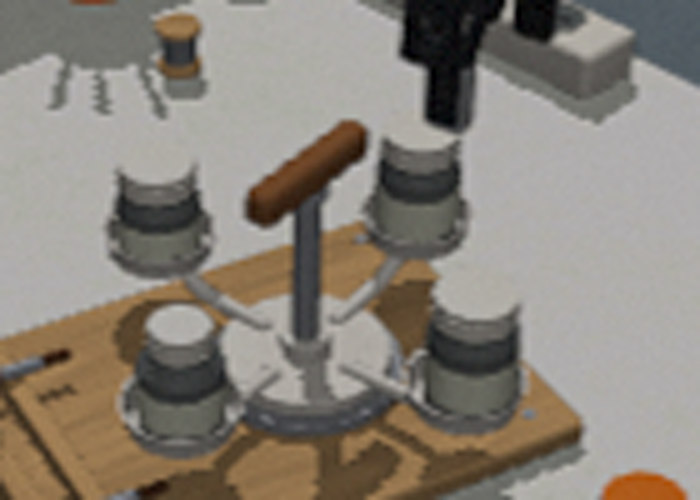

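The jar stands upright in the saucer (side crop (475,350)), let go. Next I'll re-measure it and the bar.

```bash
python3 - <<'E'
from h import *
import json
c=json.load(open("w7.json"))
P=lambda u,v,z:plane("wrist",(u*.8,v*.8),z,c)
e1,e2=P(340,33,.156),P(521,55,.156)
print((e1+e2)/2,np.linalg.norm(e1-e2),np.degrees(np.arctan2(*(e2-e1)[[1,0]])))
j=P(407,236,.124);print(j)
a,b,d=P(133,62,.016),P(470,247,.016),P(620,15,.016)
for p,q in((a,b),(b,d)): print(p,q,np.linalg.norm(p-q),np.degrees(np.arctan2(*(q-p)[[1,0]])))
E
```

```text
[ 0.53160541 -0.02727388  0.156     ] 0.08638634008631045 8.600634806486191
[ 0.54729494 -0.13193541  0.124     ]
[ 0.31526836 -0.08240288  0.016     ] [ 0.61254223 -0.16025809  0.016     ] 0.3072998339861296 -14.675990267894539
[ 0.61254223 -0.16025809  0.016     ] [0.66666574 0.04505847 0.016     ] 0.21233050753858698 75.23221186678633
```

>>> {"name": "carry_out", "arguments": {"targets": [[[0,0.05,-0.4],[-1.1,0,0],1],[[0,0.1,-0.8],[-2.2,0,0],1],[[0,0.2,-1.2],[-3.3,0,0],1],[[0,0.25,-1.6],[-4.4,0,0],1],[[0,0.3,-2.0],[-5.5,0,0],1],[[0,0.35,-2.4],[-6.6,0,0],1],[[0,0.4,-2.8],[-7.7,0,0],1],[[0,0.45,-3.2],[-8.8,0,0],1],[[0,0.45,-3.5],[-9.9,0,0],1],[[0,0.45,-3.5],[-11.0,0,0],1]]}}

```text
time_s: 9.88
tool_pos: [0.5301, -0.0231, 0.2347]
orientation: [[-0.005, 0.15, 0.989], [0.003, 0.989, -0.15], [-1.0, 0.002, -0.005]]
force: [-0.3, 0.4, -0.5]
gripper_width: 0.0854
```

```bash
python3 -c "
from h import *
plan([.532,-.027,.215],98.3)"
```

```text
t 9.88 pos [ 0.5301 -0.0231  0.2347] yaw 81.4 w 0.0854 F [-0.3  0.4 -0.5] j [ -0.  25.   1. 101.  -0.  55.  82.]
shift [ 0.65 -0.12  0.09] turn [-2.82 -0.05 -0.03]
```

>>> {"name": "carry_out", "arguments": {"targets": [[[0.2,-0.1,0.09],[-1.0,0,0],1],[[0.4,-0.1,0.09],[-2.0,0,0],1],[[0.65,-0.12,0.09],[-2.8,0,0],1],[[0.65,-0.12,0.09],[-2.8,0,0],1],[[0.65,-0.12,0.09],[-2.8,0,0],1]]}}

```text
time_s: 10.3
tool_pos: [0.5311, -0.0271, 0.2139]
orientation: [[-0.008, -0.14, 0.99], [0.003, 0.99, 0.14], [-1.0, 0.004, -0.008]]
force: [-0.6, -0.7, -0.2]
gripper_width: 0.0855
```

```bash
python3 - <<'E'
from h import *
import json
c=robot.get_calibration("wrist"); json.dump({k:np.asarray(v).tolist() for k,v in c.items()},open("w8.json","w"))
cv2.imwrite("pics/w8.png",cv2.resize(robot.snapshot("wrist"),(800,500)))
plan([.532,-.027,.135],98.3)
E
```

```text
t 10.35 pos [ 0.5316 -0.0271  0.2145] yaw 98.1 w 0.0854 F [-0.5 -0.1  0.7] j [  3.  26.  -4. 102.   2.  52.  97.]
shift [ 2.65 -0.01  0.03] turn [-0.04 -0.06 -0.04]
```

View pics/w8.png

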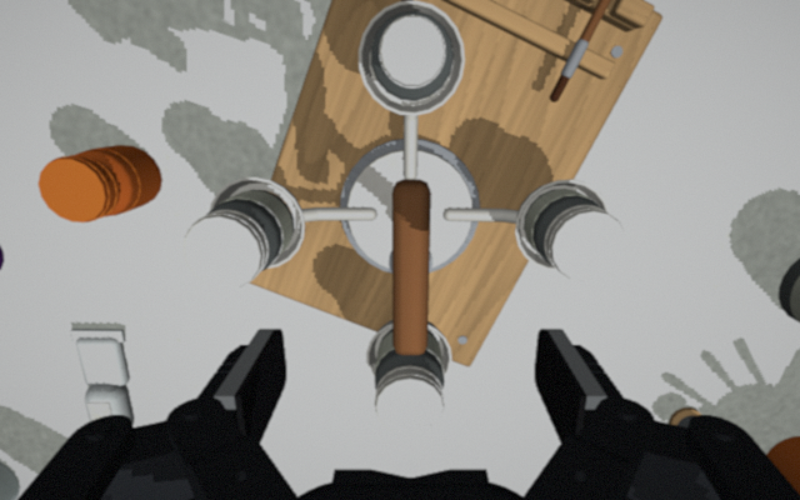

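The bar is vertical in the image (x≈411 along its length) and centred between the jaws, so I'll descend and grip.

>>> {"name": "carry_out", "arguments": {"targets": [[[0.5,0,0.03],[0,0,0],1],[[1.0,0,0.03],[0,0,0],1],[[1.5,0,0.03],[0,0,0],1],[[2.0,0,0.03],[0,0,0],1],[[2.4,0,0.03],[0,0,0],1],[[2.6,0,0.03],[0,0,0],1],[[2.7,0,0.03],[0,0,0],1],[[2.7,0,0.03],[0,0,0],1],[[2.7,0,0.03],[0,0,0],1]]}}

```text
time_s: 11.1
tool_pos: [0.5325, -0.0267, 0.1341]
orientation: [[-0.005, -0.14, 0.99], [0.003, 0.99, 0.14], [-1.0, 0.003, -0.005]]
force: [1.0, -0.3, 0.8]
gripper_width: 0.0858
```

>>> {"name": "carry_out", "arguments": {"targets": [[[0,0,0],[0,0,0],0.6],[[0,0,0],[0,0,0],0.5],[[0,0,0],[0,0,0],0.4],[[0,0,0],[0,0,0],0.3],[[0,0,0],[0,0,0],0.2],[[0,0,0],[0,0,0],0.1],[[0,0,0],[0,0,0],0],[[0,0,0],[0,0,0],0],[[0,0,0],[0,0,0],0],[[0,0,0],[0,0,0],0]], "grip_force": 40}}

```text
time_s: 11.93
tool_pos: [0.5325, -0.0265, 0.1343]
orientation: [[-0.005, -0.14, 0.99], [0.003, 0.99, 0.14], [-1.0, 0.004, -0.005]]
force: [-1.1, 0.8, 4.1]
gripper_width: 0.0174
```

>>> {"name": "carry_out", "arguments": {"targets": [[[0,0,0],[0.1,0,0],0],[[0,0,0],[0.3,0,0],0],[[0,0,0],[0.6,0,0],0],[[0,0,0],[1.0,0,0],0],[[0,0,0],[1.5,0,0],0],[[0,0,0],[2.0,0,0],0],[[0,0,0],[2.5,0,0],0],[[0,0,0],[3.0,0,0],0],[[0,0,0],[3.5,0,0],0],[[0,0,0],[4.0,0,0],0]]}}

```text
time_s: 12.77
tool_pos: [0.5325, -0.0275, 0.1344]
orientation: [[-0.005, 0.279, 0.96], [0.002, 0.96, -0.279], [-1.0, 0.0, -0.005]]
force: [-1.2, -1.8, 3.0]
gripper_width: 0.0173
```

```bash
python3 -c "
from h import *
plan([.5325,-.0265,.1343],-14.7)
cv2.imwrite('pics/s9.png',cv2.resize(robot.snapshot('side')[150:270,230:400],None,fx=4,fy=4,interpolation=cv2.INTER_CUBIC))"
```

```text
t 12.77 pos [ 0.5325 -0.0275  0.1344] yaw 73.8 w 0.0173 F [-1.2 -1.8  3. ] j [ -2.  32.   4. 107.  -3.  41.  78.]
shift [ 0.    0.03 -0.01] turn [14.75 -0.04  0.04]
```

View pics/s9.png

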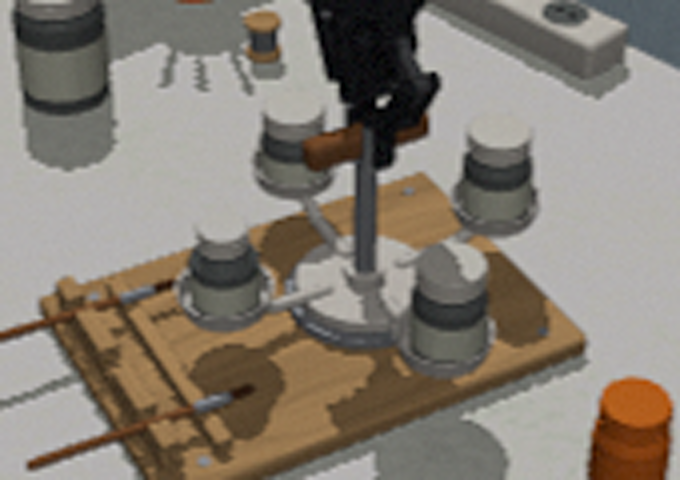

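The stand turns with the hand, and all four jars are upright. I'll keep turning.

>>> {"name": "carry_out", "arguments": {"targets": [[[0,0.02,0],[0.4,0,0],0],[[0,0.02,0],[0.9,0,0],0],[[0,0.02,0],[1.4,0,0],0],[[0,0.02,0],[2.0,0,0],0],[[0,0.02,0],[2.6,0,0],0],[[0,0.02,0],[3.2,0,0],0],[[0,0.02,0],[3.8,0,0],0],[[0,0.02,0],[4.4,0,0],0],[[0,0.02,0],[5.0,0,0],0],[[0,0.02,0],[5.5,0,0],0]]}}

```text
time_s: 13.65
tool_pos: [0.5317, -0.0287, 0.1343]
orientation: [[-0.007, 0.761, 0.648], [-0.0, 0.648, -0.761], [-1.0, -0.005, -0.004]]
force: [-2.8, -4.2, 3.7]
gripper_width: 0.0174
```

>>> {"name": "carry_out", "arguments": {"targets": [[[0,0,0],[0.5,0,0],0],[[0,0,0],[1.0,0,0],0],[[0,0,0],[1.6,0,0],0],[[0,0,0],[2.2,0,0],0],[[0,0,0],[2.8,0,0],0],[[0,0,0],[3.4,0,0],0],[[0,0,0],[4.0,0,0],0],[[0,0,0],[4.6,0,0],0],[[0,0,0],[5.1,0,0],0],[[0,0,0],[5.5,0,0],0]]}}

```text
time_s: 14.48
tool_pos: [0.5304, -0.0293, 0.1344]
orientation: [[-0.009, 0.992, 0.126], [-0.001, 0.126, -0.992], [-1.0, -0.009, -0.001]]
force: [-5.3, -1.5, 4.3]
gripper_width: 0.0176
```

```bash
python3 -c "
from h import *
plan([.5325,-.0268,.1343],-14.7)"
```

```text
t 14.48 pos [ 0.5304 -0.0293  0.1344] yaw 7.2 w 0.0176 F [-5.3 -1.5  4.3] j [-14.  34.  23. 108. -19.  43.  27.]
shift [ 0.    0.08 -0.07] turn [3.65 0.01 0.09]
```

>>> {"name": "carry_out", "arguments": {"targets": [[[0,0.02,-0.03],[0.4,0,0.05],0],[[0,0.04,-0.05],[0.9,0,0.08],0],[[0,0.06,-0.07],[1.4,0,0.08],0],[[0,0.08,-0.07],[1.9,0,0.08],0],[[0,0.08,-0.07],[2.4,0,0.08],0],[[0,0.08,-0.07],[2.9,0,0.08],0],[[0,0.08,-0.07],[3.3,0,0.08],0],[[0,0.08,-0.07],[3.6,0,0.08],0],[[0,0.08,-0.07],[3.65,0,0.08],0],[[0,0.08,-0.07],[3.65,0,0.08],0]]}}

```text
time_s: 15.32
tool_pos: [0.5295, -0.0293, 0.1343]
orientation: [[-0.006, 0.966, -0.257], [-0.003, -0.257, -0.966], [-1.0, -0.005, 0.004]]
force: [-7.0, -2.6, 6.0]
gripper_width: 0.0176
```

```bash
python3 - <<'E'
from h import *
robot.snapshot("wrist")
plan([.5325,-.0268,.1343],-14.7)
cv2.imwrite("pics/s10.png",cv2.resize(robot.snapshot("side")[150:280,215:385],None,fx=4.5,fy=4.5,interpolation=cv2.INTER_CUBIC))
cv2.imwrite("pics/c10.png",cv2.resize(robot.snapshot("scene")[150:280,250:420],None,fx=4.5,fy=4.5,interpolation=cv2.INTER_CUBIC))
import json
c=robot.get_calibration("wrist"); json.dump({k:np.asarray(v).tolist() for k,v in c.items()},open("w10.json","w"))
cv2.imwrite("pics/w10.png",cv2.resize(robot.snapshot("wrist"),(800,500)))
E
```

```text
t 15.37 pos [ 0.5296 -0.0293  0.1343] yaw -14.9 w 0.0174 F [-7.3 -3.8  5.5] j [-19.  35.  30. 108. -24.  44.  10.]
shift [ 0.    0.07 -0.11] turn [-0.03  0.04  0.05]
```

View pics/s10.png

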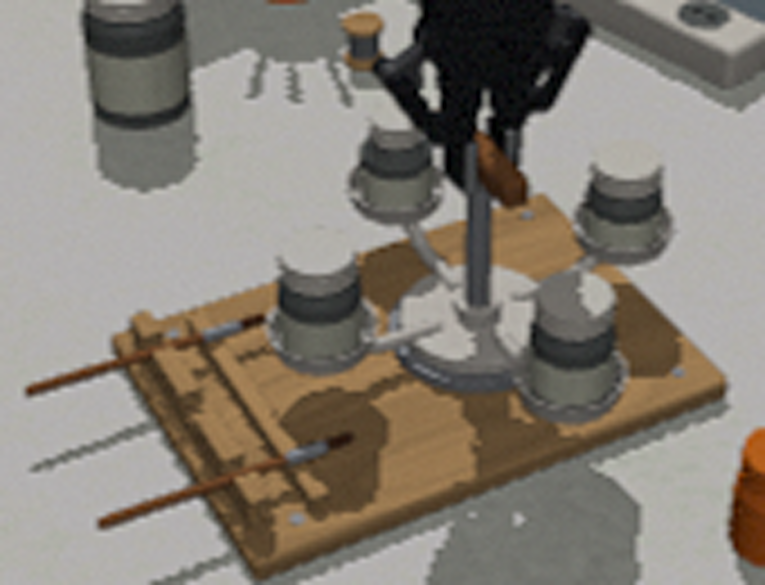

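View pics/c10.png

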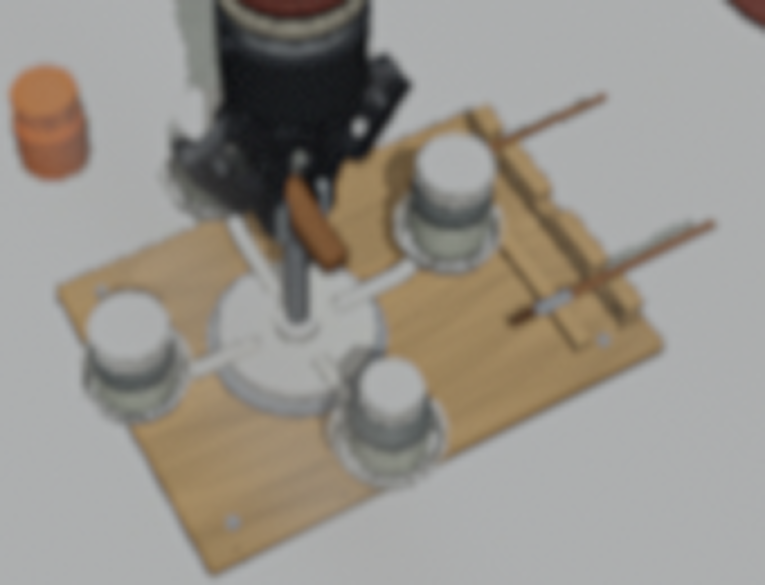

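View pics/w10.png

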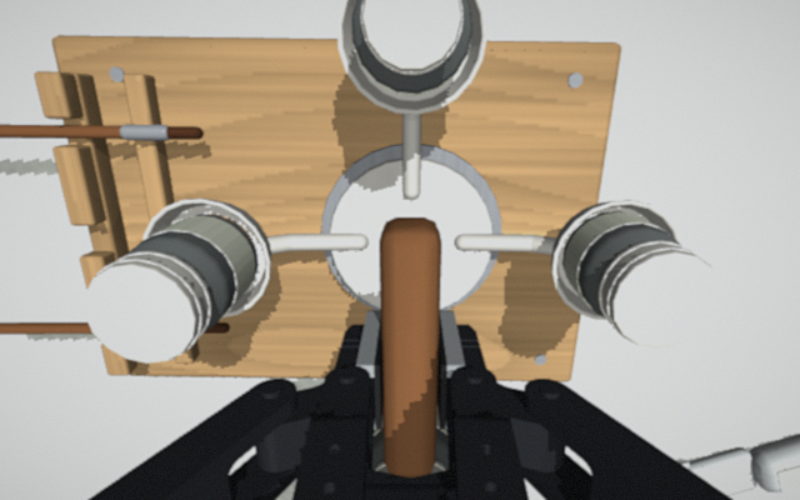

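```bash
python3 - <<'E'
from h import *
import json
c=json.load(open("w10.json"))
P=lambda u,v,z:plane("wrist",(u*.8,v*.8),z,c)
ang=lambda v:np.degrees(np.arctan2(v[1],v[0]))%360
S=lambda u,v:(250+u/4.5,150+v/4.5); D=lambda u,v:(215+u/4.5,150+v/4.5)
j,e=tri(S(455,163),D(320,249)); print("jar cap tri",j,e)
ax=np.array([.532,-.027]); axf=np.array([.5298,-.0268])
print("tri ang",ang(j[:2]-axf), ang(j[:2]-ax))
jw=P(140,308,.124); print("wrist cap",jw,ang(jw[:2]-ax))
n=P(75,238,.042); print("notch wrist",n,ang(n[:2]-ax))
print("notch scene",plane("scene",S(553,205),.042),ang(plane("scene",S(553,205),.042)[:2]-axf))
K=[P(57,38,.016),P(620,44,.016),P(572,380,.016),P(108,375,.016)]
for i in range(4):
  v=K[(i+1)%4]-K[i]; print("edge",np.linalg.norm(v).round(4),ang(v))
fr=(K[0]+K[3])/2; print("front mid",fr,ang(fr[:2]-ax))
E
```

```text
jar cap tri [ 0.42810618 -0.00105183  0.12316642] 0.0023727484327790865
tri ang 165.79169829634145 165.97688073592334
wrist cap [0.42995146 0.001106   0.124     ] 164.6014886967748
notch wrist [0.34825697 0.02512939 0.042     ] 164.16093041761997
notch scene [0.35576623 0.02617224 0.042     ] 163.07084744923478
edge 0.3071 344.59041086524394
edge 0.2158 255.0525413201674
edge 0.3267 164.65812158316257
edge 0.2169 69.86081097383702
front mid [0.33546707 0.02675527 0.016     ] 164.7027278450199
```

The jar's bearing is 164.6–165.8° and the front's is 164.1–164.8°, so it's aligned within about 1.5° (9° allowed). I'll hold for a moment, then hand in.

>>> {"name": "carry_out", "arguments": {"targets": [[[0,0,0],[0,0,0],0],[[0,0,0],[0,0,0],0],[[0,0,0],[0,0,0],0],[[0,0,0],[0,0,0],0],[[0,0,0],[0,0,0],0],[[0,0,0],[0,0,0],0]]}}

```text
time_s: 16.02
tool_pos: [0.5295, -0.0293, 0.1343]
orientation: [[-0.006, 0.966, -0.257], [-0.003, -0.257, -0.966], [-1.0, -0.005, 0.004]]
force: [-2.3, -1.0, 3.1]
gripper_width: 0.0174
```

```bash
python3 - <<'E'
from h import *
plan([.5325,-.0268,.1343],-14.7); print(robot.read_state()["qvel"].round(2))
print(robot.sign_off())
E
```

```text
t 16.02 pos [ 0.5295 -0.0293  0.1343] yaw -14.9 w 0.0174 F [-2.3 -1.   3.1] j [-19.  35.  30. 108. -24.  44.  10.]
shift [-0.    0.08 -0.11] turn [-0.03  0.04  0.05]
[ 0.08 -0.05  0.07  0.01 -0.09 -0.03 -0.  ]
the job is handed in; nothing more can be done
None
```

I set the grey jar with the white cap upright in the empty saucer and let go. I then gripped the bar handle and turned the stand about 113° clockwise, so the jar sits in front of the middle notch. The job was handed in at 16.0 s with the hand still holding the bar at a 40 N grip setting and the fingers 17.4 mm apart.

**Alignment:** the last pictures put the jar at 164.6° (wrist camera) and 165.8° (fixed cameras). The front line measured 164.1–164.8° from the notch and board edges in the wrist picture, and 163.1° from a rougher reading of the notch in the scene picture. The worst disagreement is about 3°, against 9° allowed.

**Jars and stand:** all four jars stood upright in their saucers, and the arm was at rest with about 4 N on the wrist. I saw no contact with the other things on the desk, but I did not re-measure them at the end.

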